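# Set the drained wax pan on its base and nest the small one in it

## Robot

A 6-joint arm with a two-finger parallel gripper is mounted at the origin on the work surface. World frame = base frame: x ahead of the robot, y to its left, z up, the work surface at z = 0. Lengths are in m, angles in rad, forces in N, time in s.
With the tool pointing down it reaches from about 0.425 to 0.95 m from the base axis. Payload 3.5 kg.
Tool frame: the origin (TCP) lies at the very end of the fingers, on their centre line; the grasp point (between the pads) lies 19 mm behind it (ctrl.grip_point_offset is the distance from the TCP to the grasp point, in m); z points along the fingers, y is the line along which they close (so a half turn about z gives the same grasp; the last joint's range is limited). The gripper opens to 85 mm and grips with 20 to 120 N. Pads are 22 mm wide; open, the fingers measure 114 mm over their backs; the gripper's body (76 mm by 85 mm) begins 54 mm behind the grasp point. The pads swing forward as they close: fully open they stand 13 mm farther back than shut.
Start: joints at [1.181, 0.286, 1.577, -0, 1.279, -0.15], TCP at [0.16, 0.656, 0.231] pointing down, gripper open.
Joint ranges: [-2.77, 2.77], [-0.9, 2.22], [0.21, 2.48], [-1.53, 4.67], [0.24, 2.81], [-2.84, 2.84]. Speed limits (rad/s): [2.79, 2.79, 3.14, 3.14, 3.14, 3.14].

## Interface

Orientations are given as a unit quaternion [x, y, z, w].
In Python, from plant import ctrl gives the robot as it stands. The module is installed in compiled form; this text tells all that it offers.
- The arm moves only by the shell command python3 -m pendant 'ROWS' [OPENING] [FORCE]. ROWS is JSON, a list of rows, each an object of numbers: "dx", "dy", "dz": the shift along the tool's x, y, z in cm; "twist": the turn about the tool's z in degrees. A call has 1 to 10 rows; each row is the pose to reach, as a shift and turn from the pose commanded when the call began, along the tool's axes at that moment; what a row does not reach only later rows make up. A row lasts 1/8 s, in which the tool goes at most 62.5 mm and 10.7 degrees, less where a joint would pass 70% of its speed; a pose out of reach is approached as far as the arm can. A call with a gripper value outside its range is refused whole. OPENING is the opening in per cent of the stroke, from 0 (shut) to 100 (fully open), set as the call begins (- or left out, the last holds). The fingers move at their own pace and stop on an object; FORCE is the grip in N (left out, the last holds). Time passes only in rows, so rows that repeat a pose let the fingers close. It gives the time, the measured TCP pose, the force, the opening and the grip force at its end, in the units of the state.
- ctrl.get_state(): the state, without advancing time (a new reading comes with each control period).
- ctrl.read_camera(name): name is "scene" or "top" or "wrist"; returns a dict with "img" (400x640x3 uint8, red, green, blue), "depth" (400x640 float32, m along the optical axis (not along the pixel's ray), 0 where there is no reading), "camera_matrix" (3x3 intrinsics, pixels), "xyz" and "rotation" of the camera in the world; the wrist camera has in their place "tool_from_camera" (4x4, takes a point from camera to tool coordinates, whose origin is the TCP and whose axes are the flange's). Camera axes: x right, y up, looking along -z (the intrinsics and any distortion apply to the point x, -y, -z); pixel columns grow to the right and rows downward; lengths in m; the calibration is good to about 2 mm. A picture is of the moment at which its call begins: read the wrist's pose just before it.
- ctrl.sign_off(): hands the job in; it is judged then, once.
The state is a dict: "time": time; "qpos": joint angles; "dq": joint speeds; "joint_efforts": joint torques, N m; "eef_pos": TCP position; "tcp_rot": TCP orientation; "contact_force": force on the tool from outside, world axes, zero at the start; "wrist_torque": the same for the moment, N m; "opening": opening from 0.0 (shut) to 1.0 (fully open); "finger_force": force on a finger pad.
Only numpy, scipy, OpenCV 4.12 (cv2) and the standard library are available. Lean on these libraries where they do the work, as an engineer would, in place of code of your own. Each camera call takes 0.05 s, during which the arm holds its last target. There are 200 camera calls.

## Task

The large steel pan was left standing on its long edge to drain. Tip it over onto its base with a light push, without lifting it off the bench, then put the small pan down gently inside it, flat on its floor and with the two handles at opposite ends so that they clear each other. Leave everything else where it stands and let go.

Things in the scene. Friction and masses are not known exactly. Their poses are not given: they have to be found in the camera images.
- large_center (a point): Large open rectangular steel pan, walls and floor 3 mm, outside 166 long x 116 wide x 45 mm deep, 0.35 kg. Point: its middle, 22.5 mm from the underside. Axes: x along its length to its handle end, y across, z from underside out of the mouth. At the start it stands on a long side wall, 116 mm high, 45 mm thick: y up, x roughly to the robot's left, mouth facing away from the robot, underside towards it.
- large_edge (a point): Middle of the large pan's rim on its +y long side, at the start the top edge on the mouth side, 116 mm above the bench. The centre of mass is about 15 mm from the underside: pushed here some 30 mm towards the underside (about 0.5 N), the pan passes its balance point and falls onto its base by itself. Pushed the other way it falls mouth down.
- large_handle (a point): Middle of the large pan's handle: a black bar 75 mm long, 16 x 16 mm thick, in the middle of the +x end wall, rising outward at 35 degrees from near the rim. In the pan's axes it lies 114 mm from the pan's middle in x, 0 in y, and 62.5 mm above the underside in z. Axes parallel to the pan's.
- small_center (a point): Small open rectangular steel pan, walls and floor 3 mm, outside 140 long x 90 wide x 56 mm deep, 0.16 kg, at the start on its base. Point: its middle, 28 mm above the underside. Axes: x along its length, handle at the -x end (at first roughly towards the robot), y across, z out of the mouth. It fits in the large pan with 10 mm to spare on each side; with both handles at one end they foul.
- small_handle (a point): Middle of the small pan's handle, to be gripped from above: a black bar 75 mm long, 16 mm wide and thick, rising outward at 20 degrees from the rim. In the pan's axes 105 mm from the pan's middle towards -x, 0 in y, 66 mm above the pan's underside. Axes parallel to the pan's. Nested, the underside rests on the 3 mm floor and the handle passes over the large pan's rim.
- jar: Bystander, not to be disturbed: small closed amber glass jar, 52 mm across, 85 mm tall. Origin at the centre of its underside.
- bottle: Bystander, not to be disturbed: closed amber glass reagent bottle, 68 mm across, 150 mm tall. Origin at the centre of its underside.
- beaker: Bystander, not to be disturbed: open glass beaker, 70 mm across, 85 mm tall. Origin at the centre of its underside.
- slide_box: Bystander, not to be disturbed: closed grey plastic slide box, 85 x 130 x 34 mm. Origin at the centre of its underside.
- block_tray: Bystander, not to be disturbed: low white plastic tray of wax blocks, 130 x 90 x 22 mm. Origin at the centre of its underside.
- brush: Bystander, not to be disturbed: wooden-handled brush lying flat, 180 mm long. Origin at the centre of its underside.
- clamp: Bystander, not to be disturbed: metal specimen clamp block, 60 x 60 x 55 mm. Origin at the centre of its underside.

How it is judged:
On the way:
1. the large pan lies on its base on the bench, mouth up, with the small pan not yet in it (angle between large_center's own z axis and vertical below 0.09 rad and height (world z) of large_center below 0.028 m and horizontal distance between small_center and large_center above 0.12 m), for 0.2 s.
At the end, for the whole second after the job is handed in: The large pan sits on its base on the bench, mouth up (within 5 degrees); the small pan is inside it, mouth up, flat on its floor (within 5 mm of fully down and 3 degrees of parallel), with its handle at the end opposite the large pan's handle; both at rest and released (angle between large_center's own z axis and vertical below 0.09 rad and height (world z) of large_center below 0.028 m and z of small_center in the frame of large_center between 0.001 and 0.0105 m and angle between the z axis of small_center and the z axis of large_center, either way round below 0.06 rad and x of small_center in the frame of large_center between -0.02 and 0.02 m and y of small_center in the frame of large_center between -0.02 and 0.02 m and x of small_handle in the frame of large_center below -0.07 m and angle between small_center's own z axis and vertical below 0.1 rad); the robot touches nothing.
It fails at once if the large pan is lifted off the bench (its middle more than 90 mm up) (height (world z) of large_center above 0.09 m).
It fails at once if the large pan is shoved hard (more than 15 N from the fingers) (contact force between the fingers and large_pan above 15 N).
It fails at once if the small pan is dropped into the large one (let go over it and falling faster than 0.6 m/s, some 18 mm of free fall) (horizontal distance between small_center and large_center below 0.08 m and contact force between the fingers and small_pan below 0.05 N and linear speed of small_pan above 0.6 m/s).
It fails at once if a bystander is moved more than 20 mm (distance of any of jar, bottle, beaker, slide_box, block_tray, brush, clamp from where it was at the start of the episode above 0.02 m).
It also fails if it takes over 58 s, if anything falls off the work surface, if the arm or the gripper's body presses on something with over 40 N, if the wrist force passes 120 N, or if a joint passes its speed limit or range.

## Working session

There is one attempt and no reset: what is moved stays moved. The work goes in short steps, Python scripts to look and compute and a shell command to move; the robot and the scene stay as the last step left them, time stands still between calls to the robot, and variables do not carry over. Pictures are saved under pics/ and viewed, at most 10 in all, crops included, and the job is handed in when it is done.

```bash
mkdir -p pics; cat > h.py <<'E'
import numpy as np, cv2
from scipy.spatial.transform import Rotation as R
from plant import ctrl
def cam(name):
    s=ctrl.get_state(); c=ctrl.read_camera(name)
    K=np.array(c["camera_matrix"]); d=c["depth"]
    v,u=np.mgrid[0:400,0:640]
    p=np.stack([(u-K[0,2])/K[0,0]*d,-(v-K[1,2])/K[1,1]*d,-d],-1)
    if name=="wrist":
        T=np.array(c["tool_from_camera"]); p=p@T[:3,:3].T+T[:3,3]
        p=p@R.from_quat(s["tcp_rot"]).as_matrix().T+s["eef_pos"]
    else:
        p=p@np.array(c["rotation"]).T.reshape(3,3)+c["xyz"]
    p[d<=0]=np.nan
    return c["img"],p,c
def save(img,n): cv2.imwrite("pics/"+n,img[:,:,::-1])
E
python3 - <<'E'
from h import *
a,p,c=cam("top"); save(a,"top1.png"); np.save("top.npy",p); print(c["xyz"],c["rotation"])
b,p,c=cam("scene"); save(b,"scene1.png"); np.save("scene.npy",p); print(c["xyz"])
s=ctrl.get_state(); print(s); print(R.from_quat(s["tcp_rot"]).as_matrix().round(3))
E
```

```text
Traceback (most recent call last):
  File "h.py", line 13, in cam
    p=p@np.array(c["rotation"]).T.reshape(3,3)+c["xyz"]
        ~~~~~~~~~~~~~~~~~~~~~~~~~~~~~~~~~^^^^^
ValueError: cannot reshape array of size 4 into shape (3,3)
```

```bash
sed -i 's/p@np.array(c\["rotation"\]).T.reshape(3,3)/p@R.from_quat(c["rotation"]).as_matrix().T/' h.py
python3 - <<'E'
from h import *
a,p,c=cam("top"); save(a,"top1.png"); np.save("top.npy",p); print(c["xyz"],c["rotation"])
b,p,c=cam("scene"); save(b,"scene1.png"); np.save("scene.npy",p); print(c["xyz"])
s=ctrl.get_state(); print(s); print(R.from_quat(s["tcp_rot"]).as_matrix().round(3))
E
```

```text
[ 0.35167834 -0.00236273  1.82809438] [ 0.04762772 -0.04850783 -0.69520934  0.71558547]
[ 1.27247092 -0.27640877  1.17259146]
{'time': 0.15, 'qpos': array([ 1.18103568e+00,  2.86994953e-01,  1.57782409e+00, -3.71240275e-06,
        1.27859551e+00, -1.49983181e-01]), 'dq': array([ 3.79828144e-05, -1.11746905e-03, -3.64196624e-03, -7.85148152e-04,
       -3.12444859e-04, -4.10969083e-04]), 'joint_efforts': array([ 8.41432684e-04, -4.06605220e+01, -2.93142468e+01, -1.05506306e-04,
        3.98949647e-03, -1.06338268e-05]), 'eef_pos': array([0.16007139, 0.65522833, 0.23025208]), 'tcp_rot': array([ 1.19601156e-01,  9.92821602e-01, -8.78451040e-04, -2.41153571e-04]), 'contact_force': array([ 0.07827963,  0.77032641, -0.36493953]), 'wrist_torque': array([ 0.00869598, -0.00276837,  0.02664885]), 'finger_force': 0.0, 'opening': 1.0002515404780012}
[[-0.971  0.237 -0.001]
 [ 0.237  0.971 -0.002]
 [ 0.    -0.002 -1.   ]]
```

View pics/top1.png

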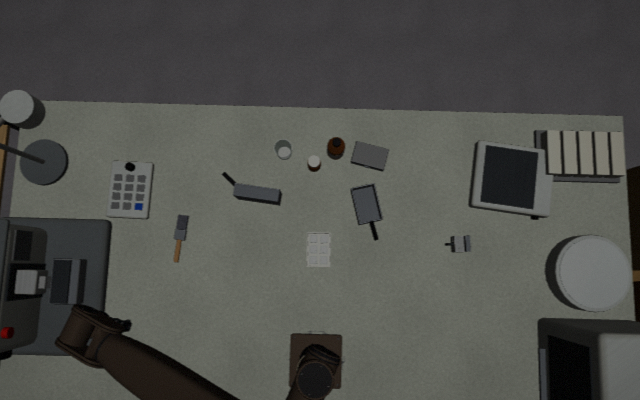

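View pics/scene1.png

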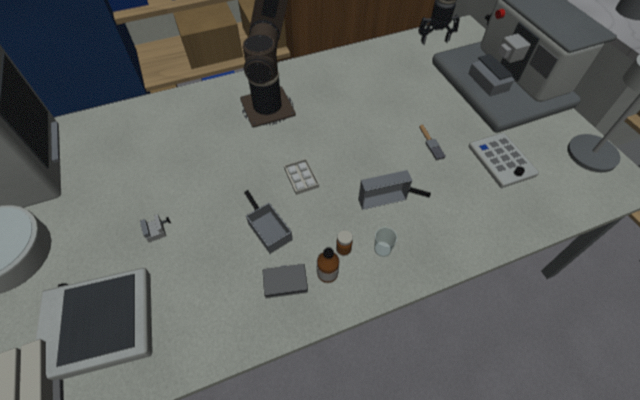

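The top view shows the large pan standing at about (257,194) with its handle at (229,179). The small pan is at (367,205), handle at (375,230). The jar (314,163) and beaker (284,150) are behind the large pan, and the tray is at (318,250).

```bash
python3 - <<'E'
from h import *
p=np.load("top.npy")
n=0
for nm,(u0,v0,u1,v1) in dict(large=(215,165,290,212),small=(345,175,390,246),jar=(304,153,324,173),bottle=(326,134,347,160),beaker=(273,137,294,162),box=(348,137,392,174),tray=(302,228,336,272),brush=(168,208,194,266)).items():
    q=p[v0:v1,u0:u1].reshape(-1,3); q=q[np.isfinite(q[:,0])]
    q=q[q[:,2]>0.012]
    print(nm,len(q),q.min(0).round(3),q.max(0).round(3))
    if nm in("large","small"):
        top={"large":(.105,.125),"small":(.045,.062)}[nm]
        for lo,hi in ([top] if nm=="large" else [top,(.06,.09)])+([(.03,.1)] if nm=="large" else []):
            t=q[(q[:,2]>lo)&(q[:,2]<hi)]
            r=cv2.minAreaRect((t[:,:2]*1000).astype(np.float32)); print(lo,hi,len(t),r,cv2.boxPoints(r).round(0).tolist())
E
```

```text
large 825 [0.546 0.135 0.012] [0.723 0.375 0.128]
0.105 0.125 574 ((607.3646850585938, 235.65304565429688), (167.48582458496094, 47.92420959472656), 83.27326965332031) [[574.0, 155.0], [621.0, 150.0], [641.0, 316.0], [593.0, 322.0]]
0.03 0.1 190 ((616.8444213867188, 268.5726013183594), (240.39981079101562, 74.64289855957031), 72.2626953125) [[545.0, 165.0], [616.0, 143.0], [689.0, 372.0], [618.0, 394.0]]
small 365 [ 0.436 -0.235  0.012] [ 0.685 -0.115  0.091]
0.045 0.062 147 ((568.7979125976562, -179.7977752685547), (178.22511291503906, 92.07987213134766), 13.926528930664062) [[471.0, -157.0], [493.0, -246.0], [666.0, -203.0], [644.0, -114.0]]
0.06 0.09 111 ((550.2017822265625, -183.73153686523438), (210.75718688964844, 89.24653625488281), 14.577062606811523) [[437.0, -167.0], [459.0, -253.0], [663.0, -200.0], [641.0, -114.0]]
jar 178 [0.71  0.003 0.013] [0.759 0.053 0.094]
bottle 328 [ 0.761 -0.088  0.013] [ 0.862 -0.019  0.158]
beaker 193 [0.75  0.113 0.012] [0.818 0.181 0.092]
box 768 [ 0.719 -0.256  0.014] [ 0.832 -0.11   0.049]
tray 389 [ 0.329 -0.042  0.012] [0.475 0.06  0.037]
brush 342 [0.334 0.504 0.012] [0.525 0.553 0.032]
```

```bash
python3 -m pendant '[{"dx":-3,"dy":-1.5},{"dx":-8,"dy":-4},{"dx":-13,"dy":-6.5},{"dx":-18,"dy":-9,"twist":-2},{"dx":-23,"dy":-11.5,"twist":-4},{"dx":-28,"dy":-14,"twist":-6},{"dx":-33,"dy":-16.5,"twist":-7},{"dx":-38,"dy":-19,"twist":-7},{"dx":-43,"dy":-21.5,"twist":-7},{"dx":-48,"dy":-24,"twist":-7}]' 0 20
python3 - <<'E'
from h import *
s=ctrl.get_state(); M=R.from_quat(s["tcp_rot"]).as_matrix();print(M.round(3)); print((M.T@(np.array([.668,.232,.230])-s["eef_pos"])*100).round(2))
E
```

```text
[[-0.971  0.237 -0.001]
 [ 0.237  0.971 -0.002]
 [ 0.    -0.002 -1.   ]]
[-59.39 -29.05   0.06]$[0]: bad value
```

```bash
python3 -m pendant '[{"dx":-3,"dy":-1.5,"dz":0,"twist":0},{"dx":-8,"dy":-4,"dz":0,"twist":0},{"dx":-13,"dy":-6.5,"dz":0,"twist":0},{"dx":-18,"dy":-9,"dz":0,"twist":-2},{"dx":-23,"dy":-11.5,"dz":0,"twist":-4},{"dx":-28,"dy":-14,"dz":0,"twist":-6},{"dx":-33,"dy":-16.5,"dz":0,"twist":-7},{"dx":-38,"dy":-19,"dz":0,"twist":-7},{"dx":-43,"dy":-21.5,"dz":0,"twist":-7},{"dx":-48,"dy":-24,"dz":0,"twist":-7}]' 0 20
python3 - <<'E'
from h import *
s=ctrl.get_state(); M=R.from_quat(s["tcp_rot"]).as_matrix();print(M.round(3)); print((M.T@(np.array([.668,.232,.230])-s["eef_pos"])*100).round(2))
E
```

```text
time: 1.4
eef_pos: [0.5706, 0.3071, 0.231]
tcp_rot: [0.059, 0.998, -0.0, -0.0]
contact_force: [-0.3, -0.1, 0.3]
opening: -0.004
finger_force: 0.0
[[-0.993  0.117 -0.   ]
 [ 0.117  0.993 -0.   ]
 [ 0.    -0.    -1.   ]]
[-10.56  -6.32   0.09]
```

```bash
python3 -m pendant '[{"dx":-4,"dy":-3,"dz":0,"twist":0},{"dx":-8,"dy":-5,"dz":0,"twist":0},{"dx":-10.5,"dy":-6.3,"dz":0,"twist":0},{"dx":-10.5,"dy":-6.3,"dz":1,"twist":0},{"dx":-10.5,"dy":-6.3,"dz":4,"twist":0},{"dx":-10.5,"dy":-6.3,"dz":8,"twist":0},{"dx":-10.5,"dy":-6.3,"dz":12,"twist":0},{"dx":-10.5,"dy":-6.3,"dz":14,"twist":0},{"dx":-10.5,"dy":-6.3,"dz":14.5,"twist":0},{"dx":-10.5,"dy":-6.3,"dz":14.5,"twist":0}]'
python3 - <<'E'
from h import *
a,p,c=cam("scene"); save(cv2.resize(a[120:280,300:500],(800,640))[:600],"s2.png")
E
```

```text
time: 2.65
eef_pos: [0.667, 0.2341, 0.0875]
tcp_rot: [0.059, 0.998, 0.0, 0.001]
contact_force: [0.1, -0.2, 0.4]
opening: -0.001
finger_force: 0.0
```

View pics/s2.png

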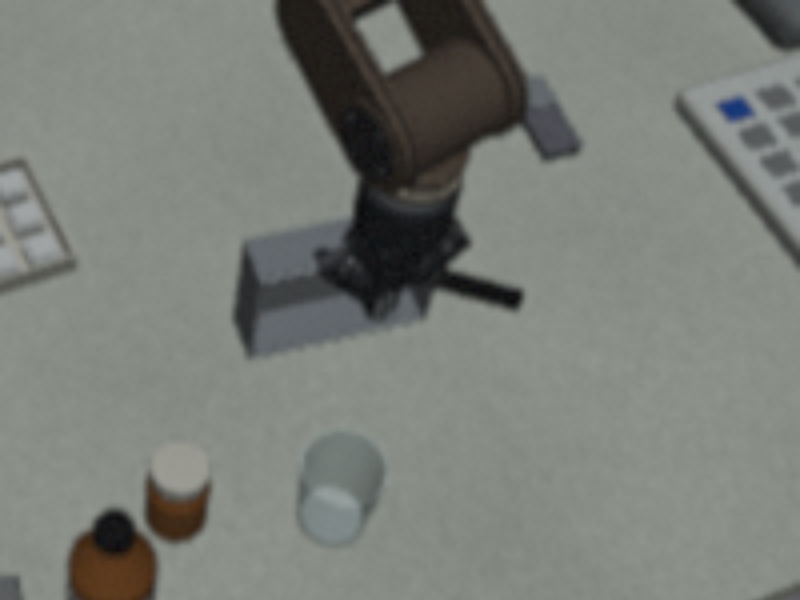

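The closed fingers (about 375,300 in the crop) are down on the mouth side, still clear of the rim. I'll push slowly.

```bash
python3 -m pendant '[{"dx":0.6,"dy":0,"dz":0,"twist":0},{"dx":1.2,"dy":0,"dz":0,"twist":0},{"dx":1.6,"dy":0,"dz":0,"twist":0},{"dx":2,"dy":0,"dz":0,"twist":0},{"dx":2.4,"dy":0,"dz":0,"twist":0},{"dx":2.8,"dy":0,"dz":0,"twist":0},{"dx":3.2,"dy":0,"dz":0,"twist":0},{"dx":3.6,"dy":0,"dz":0,"twist":0},{"dx":4,"dy":0,"dz":0,"twist":0},{"dx":4.4,"dy":0,"dz":0,"twist":0}]'
python3 - <<'E'
from h import *
a,p,c=cam("top")
q=p[165:225,215:290].reshape(-1,3); q=q[np.isfinite(q[:,0])]
print(q[q[:,2]>.03].min(0),q[q[:,2]>.03].max(0))
a,p,c=cam("scene"); save(cv2.resize(a[120:280,300:500],(800,640))[:600],"s3.png")
E
```

```text
time: 3.95
eef_pos: [0.6223, 0.2388, 0.0862]
tcp_rot: [0.059, 0.998, -0.0, -0.0]
contact_force: [0.0, -0.2, -0.5]
opening: 0.002
finger_force: 0.0
[0.45828687 0.15091255 0.03299919] [0.67887266 0.37619973 0.49619676]
```

View pics/s3.png

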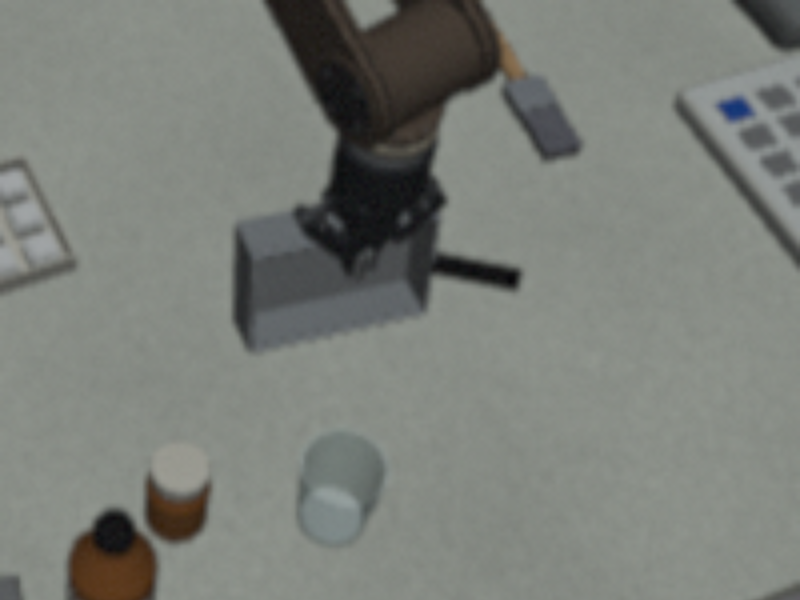

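The pan is leaning part-way towards its base, with its rim at about z 0.12. I'll keep pushing.

```bash
python3 -m pendant '[{"dx":0.4,"dy":0,"dz":0,"twist":0},{"dx":0.8,"dy":0,"dz":0,"twist":0},{"dx":1.2,"dy":0,"dz":0,"twist":0},{"dx":1.6,"dy":0,"dz":0,"twist":0},{"dx":2,"dy":0,"dz":0,"twist":0},{"dx":2,"dy":0,"dz":0,"twist":0},{"dx":2,"dy":0,"dz":0,"twist":0},{"dx":2,"dy":0,"dz":0,"twist":0}]'
python3 - <<'E'
from h import *
a,p,c=cam("top")
q=p[150:260,200:290].reshape(-1,3); q=q[np.isfinite(q[:,0])]
print(q[(q[:,2]>.03)&(q[:,2]<.09)].min(0),q[(q[:,2]>.03)&(q[:,2]<.09)].max(0))
a,p,c=cam("scene"); save(cv2.resize(a[120:280,300:500],(800,640))[:600],"s4.png")
E
```

```text
time: 5.05
eef_pos: [0.603, 0.2412, 0.0864]
tcp_rot: [0.059, 0.998, 0.0, 0.0]
contact_force: [-0.4, -0.1, 0.1]
opening: 0.002
finger_force: 0.0
[0.45925031 0.11987615 0.03071707] [0.7820416  0.39058337 0.08988946]
```

View pics/s4.png

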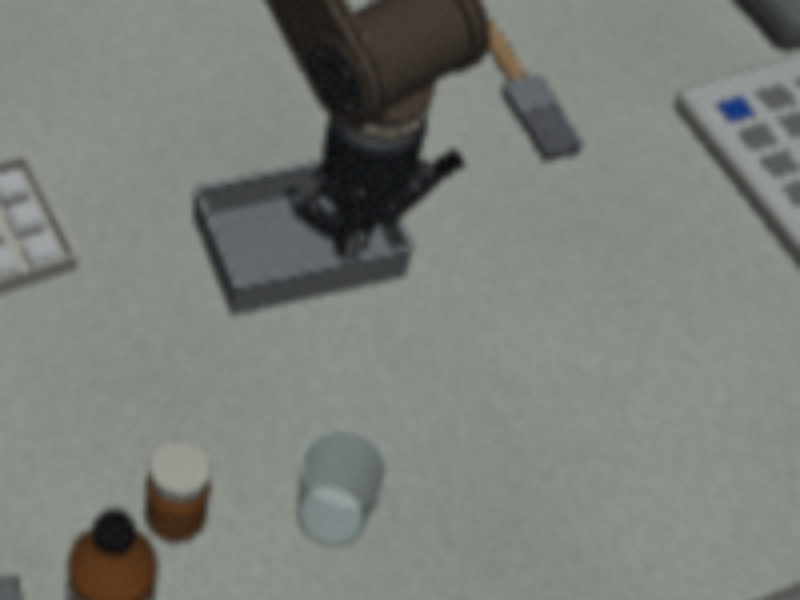

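The large pan is now on its base. I'll lift clear, then move above the small handle while turning half round.

```bash
python3 -m pendant '[{"dx":0,"dy":0,"dz":-2,"twist":0},{"dx":0,"dy":0,"dz":-7,"twist":0},{"dx":0,"dy":0,"dz":-12,"twist":10},{"dx":0,"dy":-3,"dz":-16,"twist":20},{"dx":1,"dy":-7,"dz":-18,"twist":30},{"dx":2,"dy":-12,"dz":-18,"twist":40},{"dx":3,"dy":-17,"dz":-18,"twist":50},{"dx":4,"dy":-22,"dz":-18,"twist":60},{"dx":5,"dy":-27,"dz":-18,"twist":70},{"dx":5.5,"dy":-32,"dz":-18,"twist":80}]' 100 80
python3 - <<'E'
from h import *
s=ctrl.get_state(); M=R.from_quat(s["tcp_rot"]).as_matrix();print(M.round(3),s["qpos"].round(2)); print((M.T@(np.array([.4825,-.201,.264])-s["eef_pos"])*100).round(2))
E
```

```text
time: 6.4
eef_pos: [0.5102, -0.0716, 0.2683]
tcp_rot: [0.689, 0.725, 0.001, 0.001]
contact_force: [-0.1, -0.1, -1.2]
opening: 0.993
finger_force: 0.0
[[-0.051  0.999  0.003]
 [ 0.999  0.051 -0.001]
 [-0.001  0.003 -1.   ]] [-0.34 -0.1   1.93  0.    1.31 -0.39]
[-12.78  -3.43   0.44]
```

```bash
python3 -m pendant '[{"dx":-2,"dy":-0.5,"dz":0,"twist":10},{"dx":-5,"dy":-1.5,"dz":0,"twist":20},{"dx":-8,"dy":-2.5,"dz":0,"twist":30},{"dx":-11,"dy":-3,"dz":0,"twist":40},{"dx":-12.8,"dy":-3.4,"dz":0,"twist":50},{"dx":-12.8,"dy":-3.4,"dz":0,"twist":60},{"dx":-12.8,"dy":-3.4,"dz":0,"twist":70},{"dx":-12.8,"dy":-3.4,"dz":0,"twist":78.5},{"dx":-12.8,"dy":-3.4,"dz":0,"twist":78.5},{"dx":-12.8,"dy":-3.4,"dz":0,"twist":78.5}]'
python3 - <<'E'
from h import *
s=ctrl.get_state(); print(s["eef_pos"],s["qpos"].round(2),R.from_quat(s["tcp_rot"]).as_matrix().round(3))
w,p,c=cam("wrist"); save(w,"w1.png"); np.save("w.npy",p)
a,p,c=cam("top"); save(a,"top2.png"); np.save("top.npy",p)
v=np.hypot
q=p[150:260,200:300].reshape(-1,3); q=q[np.isfinite(q[:,0])]
t=q[(q[:,2]>.033)&(q[:,2]<.056)&(q[:,0]<.62)]
r=cv2.minAreaRect((t[:,:2]*1000).astype(np.float32)); print("large rim",r,cv2.boxPoints(r).round(0).tolist())
h=q[(q[:,2]>.058)&(q[:,2]<.1)&(q[:,0]<.62)]; print("handle",h.min(0),h.max(0),h.mean(0))
E
```

```text
time: 7.65
eef_pos: [0.4841, -0.1999, 0.2672]
tcp_rot: [0.992, 0.13, 0.0, 0.0]
contact_force: [0.8, 0.4, 1.2]
opening: 0.997
finger_force: 0.0
[ 0.48414127 -0.19993486  0.26722395] [-0.59 -0.08  1.91 -0.    1.31  0.73] [[ 0.966  0.257  0.001]
 [ 0.257 -0.966 -0.001]
 [ 0.001  0.001 -1.   ]]
large rim ((525.787109375, 254.48873901367188), (188.0403289794922, 117.46245574951172), 83.49256896972656) [[457.0, 168.0], [573.0, 154.0], [595.0, 341.0], [478.0, 355.0]]
handle [0.52854051 0.33366578 0.05835336] [0.5477475  0.39100782 0.09630218] [0.53764083 0.36365155 0.07372563]
```

View pics/w1.png

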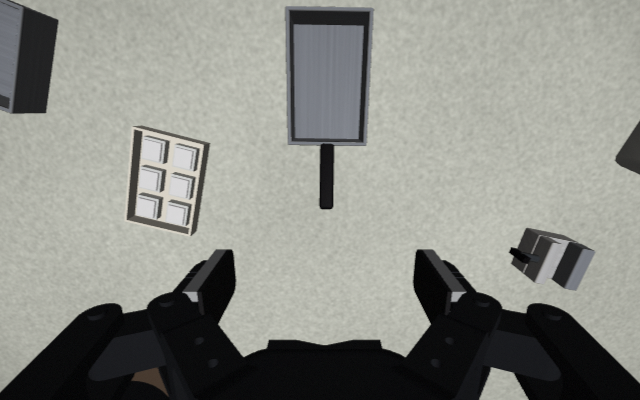

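The wrist view shows the small pan at (328,75), aligned with the tool, and its handle at about (327,177). I'll measure it from the depth image.

```bash
python3 - <<'E'
from h import *
p=np.load("w.npy")
q=p[0:215,275:385].reshape(-1,3); q=q[np.isfinite(q[:,0])&(q[:,2]>.045)]
r=p[0:147,275:385].reshape(-1,3); r=r[np.isfinite(r[:,0])&(r[:,2]>.05)]
r=cv2.minAreaRect((r[:,:2]*1000).astype(np.float32)); print("rim",r,cv2.boxPoints(r).round(1).tolist())
h=p[152:206,318:337].reshape(-1,3); h=h[np.isfinite(h[:,0])&(h[:,2]>.04)]
r=cv2.minAreaRect((h[:,:2]*1000).astype(np.float32)); print("handle",r,h[:,2].min(),h[:,2].max())
print(cv2.fitLine(h[:,:2].astype(np.float32),cv2.DIST_L2,0,.01,.01).ravel(), h.mean(0))
s=ctrl.get_state(); M=R.from_quat(s["tcp_rot"]).as_matrix()
hm=h.mean(0); hm=np.array([*(r[0]),0])/1000; print("to handle mid (tool cm)",M.T@(hm-s["eef_pos"])*100)
E
```

```text
rim ((587.0548706054688, -176.85650634765625), (142.04269409179688, 91.46846771240234), 14.056147575378418) [[507.1000061035156, -149.6999969482422], [529.2999877929688, -238.5], [667.0999755859375, -204.0], [644.7999877929688, -115.19999694824219]]
handle ((484.25762939453125, -202.41201782226562), (57.59394454956055, 15.952470779418945), 13.582497596740723) 0.05987765216962407 0.08521809784238851
[ 0.968968    0.24718618  0.48415786 -0.20244668] [ 0.48415786 -0.20244668  0.07375292]
to handle mid (tool cm) [-0.05768638  0.2333862  26.67907964]
```

```bash
python3 -m pendant '[{"dx":0.05,"dy":0.25,"dz":3,"twist":0.8},{"dx":0.05,"dy":0.25,"dz":8,"twist":0.8},{"dx":0.05,"dy":0.25,"dz":13,"twist":0.8},{"dx":0.05,"dy":0.25,"dz":17,"twist":0.8},{"dx":0.05,"dy":0.25,"dz":20,"twist":0.8},{"dx":0.05,"dy":0.25,"dz":21.5,"twist":0.8},{"dx":0.05,"dy":0.25,"dz":22,"twist":0.8},{"dx":0.05,"dy":0.25,"dz":22,"twist":0.8}]'
python3 -m pendant '[{"dx":0,"dy":0,"dz":0,"twist":0},{"dx":0,"dy":0,"dz":0,"twist":0},{"dx":0,"dy":0,"dz":0,"twist":0},{"dx":0,"dy":0,"dz":0,"twist":0},{"dx":0,"dy":0,"dz":0,"twist":0},{"dx":0,"dy":0,"dz":0,"twist":0},{"dx":0,"dy":0,"dz":0,"twist":0},{"dx":0,"dy":0,"dz":0,"twist":0}]' 0 100
python3 -m pendant '[{"dx":0,"dy":0,"dz":-0.5,"twist":0},{"dx":0,"dy":0,"dz":-1.5,"twist":0},{"dx":0,"dy":0,"dz":-3,"twist":0},{"dx":0,"dy":0,"dz":-5,"twist":0},{"dx":0,"dy":0,"dz":-8,"twist":0},{"dx":0,"dy":0,"dz":-10,"twist":0},{"dx":0,"dy":0,"dz":-11,"twist":0},{"dx":0,"dy":0,"dz":-11,"twist":0},{"dx":0,"dy":0,"dz":-11,"twist":0}]'
python3 - <<'E'
from h import *
s=ctrl.get_state(); print(s["eef_pos"],s["qpos"].round(2),R.from_quat(s["tcp_rot"]).as_matrix().round(3))
w,p,c=cam("wrist"); save(w,"w2.png"); np.save("w.npy",p)
E
```

```text
time: 8.75
eef_pos: [0.4858, -0.2026, 0.0472]
tcp_rot: [0.993, 0.122, 0.001, 0.0]
contact_force: [0.1, 0.0, -0.2]
opening: 1.001
finger_force: 0.0
time: 9.75
eef_pos: [0.4853, -0.2024, 0.0468]
tcp_rot: [0.993, 0.122, 0.0, 0.0]
contact_force: [-2.0, 1.4, 5.6]
opening: 0.166
finger_force: 97.9
time: 10.88
eef_pos: [0.4845, -0.2018, 0.1553]
tcp_rot: [0.993, 0.122, -0.001, -0.001]
contact_force: [-0.6, 0.0, -2.7]
opening: 0.166
finger_force: 97.5
[ 0.48450815 -0.20177215  0.15530256] [-0.59  0.03  2.01 -0.    1.1   0.74] [[ 0.97   0.241 -0.002]
 [ 0.241 -0.97   0.001]
 [-0.001 -0.001 -1.   ]]
```

View pics/w2.png

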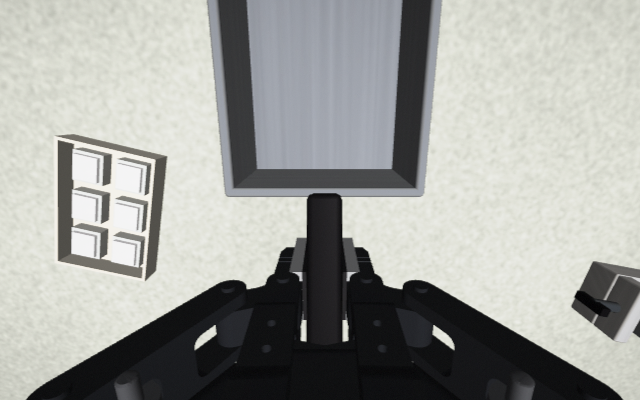

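```bash
python3 - <<'E'
from h import *
p=np.load("w.npy"); s=ctrl.get_state(); M=R.from_quat(s["tcp_rot"]).as_matrix()
tl=lambda a:(a-s["eef_pos"])@M
f=tl(p[5:160,262:388].reshape(-1,3)); A=np.c_[f[:,:2],np.ones(len(f))]
k=np.linalg.lstsq(A,f[:,2],rcond=None)[0]; print("floor slope deg x,y",np.degrees(np.arctan(k[:2])),k[2])
q=p[0:198,200:445].reshape(-1,3); q=q[np.isfinite(q[:,0])]; t=tl(q)
rim=t[(t[:,2]<.025)&(t[:,0]>.02)&(t[:,2]>-.03)]
print(rim.min(0),rim.max(0))
for side in (1,-1):
    e=rim[(rim[:,1]*side>.036)]; print(side,cv2.fitLine(e[:,:2].astype(np.float32),cv2.DIST_L2,0,.01,.01).ravel(),e[:,2].min(),e[:,2].max())
# large pan, top view
p=np.load("top.npy"); q=p[150:260,200:300].reshape(-1,3); q=q[np.isfinite(q[:,0])]
u=np.array([np.cos(np.radians(83.5)),np.sin(np.radians(83.5))]); v=np.array([-u[1],u[0]]); c0=np.array([.5245,.2435])
rm=q[(q[:,2]>.035)&(q[:,2]<.055)]; a=(rm[:,:2]-c0)@u; b=(rm[:,:2]-c0)@v
m=(abs(a)<.1)&(abs(b)<.075)
print("large u",a[m].min(),"v",[(b[m&(a>i)&(a<i+.04)].min().round(4),b[m&(a>i)&(a<i+.04)].max().round(4)) for i in(-.08,-.04,0,.04)])
mm=m&(abs(b)>.03); print("u max off-handle",a[mm].max(),a[mm].min())
E
```

```text
** On entry to DLASCL parameter number  4 had an illegal value
 ** On entry to DLASCL parameter number  4 had an illegal valueTraceback (most recent call last):
  File "<stdin>", line 5, in <module>
    x, resids, rank, s = _umath_linalg.lstsq(a, b, rcond,
                         ~~~~~~~~~~~~~~~~~~~^^^^^^^^^^^^^
                                             signature=signature)
                                             ^^^^^^^^^^^^^^^^^^^^
    raise LinAlgError("SVD did not converge in Linear Least Squares")
numpy.linalg.LinAlgError: SVD did not converge in Linear Least Squares
```

```bash
python3 - <<'E'
from h import *
p=np.load("w.npy"); s=ctrl.get_state(); M=R.from_quat(s["tcp_rot"]).as_matrix()
tl=lambda a:(a-s["eef_pos"])@M
f=tl(p[5:160,262:388].reshape(-1,3)); f=f[np.isfinite(f[:,0])]; A=np.c_[f[:,:2],np.ones(len(f))]
k=np.linalg.lstsq(A,f[:,2],rcond=None)[0]; print("floor slope deg x,y",np.degrees(np.arctan(k[:2])),k[2],f.mean(0))
q=p[0:198,200:445].reshape(-1,3); q=q[np.isfinite(q[:,0])]; t=tl(q)
rim=t[(t[:,2]<.012)&(t[:,0]>.02)&(t[:,2]>-.03)]
print(rim.min(0),rim.max(0))
for side in (1,-1):
    e=rim[(rim[:,1]*side>.036)]; print(side,cv2.fitLine(e[:,:2].astype(np.float32),cv2.DIST_L2,0,.01,.01).ravel(),e[:,2].min(),e[:,2].max())
p=np.load("top.npy"); q=p[150:260,200:300].reshape(-1,3); q=q[np.isfinite(q[:,0])]
u=np.array([np.cos(np.radians(83.5)),np.sin(np.radians(83.5))]); v=np.array([-u[1],u[0]]); c0=np.array([.5245,.2435])
rm=q[(q[:,2]>.035)&(q[:,2]<.055)]; a=(rm[:,:2]-c0)@u; b=(rm[:,:2]-c0)@v
m=(abs(a)<.1)&(abs(b)<.075)
print("large u",a[m].min(),"v",[(b[m&(a>i)&(a<i+.04)].min().round(4),b[m&(a>i)&(a<i+.04)].max().round(4)) for i in(-.08,-.04,0,.04)])
mm=m&(abs(b)>.03); print("u max off-handle",a[mm].max(),a[mm].min())
E
```

```text
floor slope deg x,y [ 0.22962511 -0.08409353] 0.044267391439400346 [ 0.08750693 -0.00055636  0.04461891]
[ 0.03452349 -0.04667296 -0.0149234 ] [0.11964337 0.04526134 0.01199297]
1 [0.99997187 0.00749922 0.07742172 0.0416923 ] -0.011863183687664763 0.011992972381610395
-1 [ 0.9998969  -0.01436068  0.07693671 -0.04297955] -0.011620343508778339 0.0119882008231801
large u -0.08295600788277874 v [(np.float64(-0.0581), np.float64(0.0587)), (np.float64(-0.0588), np.float64(0.0587)), (np.float64(-0.0586), np.float64(0.0584)), (np.float64(-0.0588), np.float64(0.0585))]
u max off-handle 0.08548364430307807 -0.08202737996077217
```

```bash
python3 -m pendant '[{"dx":0,"dy":-0.5,"dz":-1,"twist":-2},{"dx":0,"dy":-2,"dz":-3,"twist":-7},{"dx":1,"dy":-5,"dz":-3,"twist":-14},{"dx":2.2,"dy":-8.5,"dz":-3,"twist":-22},{"dx":3.5,"dy":-12.5,"dz":-3,"twist":-30},{"dx":5,"dy":-16.5,"dz":-3,"twist":-38},{"dx":6.5,"dy":-20.5,"dz":-3,"twist":-46},{"dx":8,"dy":-24.5,"dz":-3,"twist":-54},{"dx":9.5,"dy":-28,"dz":-3,"twist":-61},{"dx":10.5,"dy":-31,"dz":-3,"twist":-67}]'
python3 -m pendant '[{"dx":0,"dy":0,"dz":0,"twist":-2.5},{"dx":0,"dy":0,"dz":0,"twist":-2.5},{"dx":0,"dy":0,"dz":0,"twist":-2.5},{"dx":0,"dy":0,"dz":0,"twist":-2.5}]'
python3 - <<'E'
from h import *
s=ctrl.get_state(); M=R.from_quat(s["tcp_rot"]).as_matrix();print(M.round(3),s["qpos"].round(2)); print((M.T@(np.array([.5129,.1412,.10])-s["eef_pos"])*100).round(2), np.degrees(np.arctan2(M[1,0],M[0,0])))
w,p,c=cam("wrist"); save(w,"w3.png"); np.save("w.npy",p)
E
```

```text
time: 12.18
eef_pos: [0.5123, 0.1257, 0.1867]
tcp_rot: [0.759, 0.651, 0.0, 0.0]
contact_force: [-0.3, 0.4, -0.8]
opening: 0.17
finger_force: 97.6
time: 12.68
eef_pos: [0.5123, 0.1236, 0.1864]
tcp_rot: [0.747, 0.665, 0.0, 0.0]
contact_force: [0.4, -1.2, -1.6]
opening: 0.166
finger_force: 97.7
[[ 0.115  0.993  0.   ]
 [ 0.993 -0.115 -0.   ]
 [-0.     0.    -1.   ]] [ 0.04  0.    1.98 -0.    1.16  0.16]
[ 1.76 -0.14  8.64] 83.40931304133895
```

View pics/w3.png

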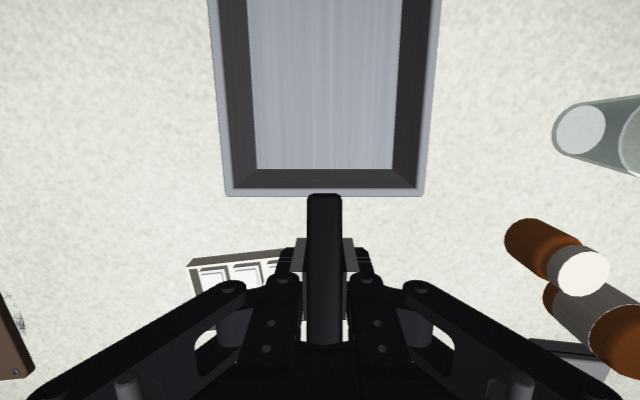

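The small pan is held level over the large one, and the gripper is clear of the jar and beaker at right. I'll lower it.

```bash
python3 -m pendant '[{"dx":1.7,"dy":-0.15,"dz":0.5,"twist":0},{"dx":1.7,"dy":-0.15,"dz":2,"twist":0},{"dx":1.7,"dy":-0.15,"dz":4,"twist":0},{"dx":1.7,"dy":-0.15,"dz":6,"twist":0},{"dx":1.7,"dy":-0.15,"dz":7.2,"twist":0},{"dx":1.7,"dy":-0.15,"dz":7.5,"twist":0},{"dx":1.7,"dy":-0.15,"dz":7.5,"twist":0},{"dx":1.7,"dy":-0.15,"dz":7.5,"twist":0}]'
python3 - <<'E'
from h import *
a,p,c=cam("top"); b,_,_=cam("scene")
save(np.hstack([cv2.resize(a[160:250,205:305],(400,360)),cv2.resize(b[120:240,320:450],(390,360))]),"m5.png")
s=ctrl.get_state(); M=R.from_quat(s["tcp_rot"]).as_matrix(); print((M.T@(np.array([.5129,.1412,.0504])-s["eef_pos"])*100).round(2))
E
```

```text
time: 13.72
eef_pos: [0.5134, 0.1411, 0.1123]
tcp_rot: [0.746, 0.666, 0.001, 0.001]
contact_force: [-0.4, -0.3, -1.5]
opening: 0.169
finger_force: 97.6
[ 0.   -0.05  6.18]
```

View pics/m5.png

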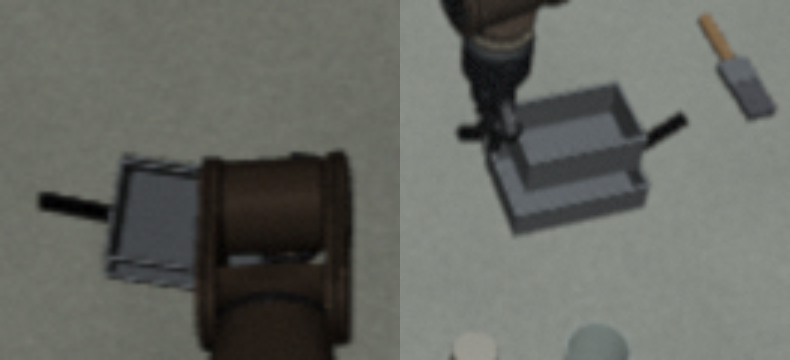

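The small pan sits centred over the large one and the handles are at opposite ends. I'll lower it slowly.

```bash
python3 -m pendant '[{"dx":0,"dy":0,"dz":0.5,"twist":0},{"dx":0,"dy":0,"dz":1.2,"twist":0},{"dx":0,"dy":0,"dz":2,"twist":0},{"dx":0,"dy":0,"dz":2.8,"twist":0},{"dx":0,"dy":0,"dz":3.6,"twist":0},{"dx":0,"dy":0,"dz":4.4,"twist":0},{"dx":0,"dy":0,"dz":5,"twist":0},{"dx":0,"dy":0,"dz":5.4,"twist":0},{"dx":0,"dy":0,"dz":5.7,"twist":0},{"dx":0,"dy":0,"dz":5.8,"twist":0}]'
python3 -m pendant '[{"dx":0,"dy":0,"dz":0.1,"twist":0},{"dx":0,"dy":0,"dz":0.2,"twist":0},{"dx":0,"dy":0,"dz":0.3,"twist":0},{"dx":0,"dy":0,"dz":0.3,"twist":0}]'
```

```text
time: 15.08
eef_pos: [0.5127, 0.141, 0.0533]
tcp_rot: [0.746, 0.666, 0.0, 0.0]
contact_force: [-0.9, 0.6, -1.5]
opening: 0.171
finger_force: 97.6
time: 15.58
eef_pos: [0.5128, 0.1411, 0.0504]
tcp_rot: [0.746, 0.666, 0.0, -0.0]
contact_force: [0.6, 0.3, -1.3]
opening: 0.168
finger_force: 97.6
```

```bash
python3 -m pendant '[{"dx":0,"dy":0,"dz":0.1,"twist":0},{"dx":0,"dy":0,"dz":0.1,"twist":0},{"dx":0,"dy":0,"dz":0.1,"twist":0}]'; python3 -m pendant '[{"dx":0,"dy":0,"dz":0.1,"twist":0},{"dx":0,"dy":0,"dz":0.1,"twist":0},{"dx":0,"dy":0,"dz":0.1,"twist":0}]'
```

```text
time: 15.95
eef_pos: [0.513, 0.141, 0.0498]
tcp_rot: [0.746, 0.666, 0.0, 0.0]
contact_force: [-1.2, -0.4, 3.2]
opening: 0.168
finger_force: 98.3
time: 16.32
eef_pos: [0.513, 0.1409, 0.0497]
tcp_rot: [0.746, 0.666, -0.0, 0.0]
contact_force: [-4.7, -1.7, 9.1]
opening: 0.166
finger_force: 99.2
```

Contact felt (+9 N). I'll release and go up.

```bash
python3 -m pendant '[{"dx":0,"dy":0,"dz":-0.1,"twist":0},{"dx":0,"dy":0,"dz":-0.1,"twist":0},{"dx":0,"dy":0,"dz":-0.1,"twist":0},{"dx":0,"dy":0,"dz":-0.1,"twist":0},{"dx":0,"dy":0,"dz":-0.1,"twist":0},{"dx":0,"dy":0,"dz":-0.1,"twist":0}]' 80 20
python3 -m pendant '[{"dx":0,"dy":0,"dz":-0.5,"twist":0},{"dx":0,"dy":0,"dz":-2,"twist":0},{"dx":0,"dy":0,"dz":-5,"twist":0},{"dx":0,"dy":0,"dz":-10,"twist":0},{"dx":-2,"dy":0,"dz":-15,"twist":0},{"dx":-6,"dy":0,"dz":-18,"twist":0},{"dx":-11,"dy":0,"dz":-18,"twist":0},{"dx":-15,"dy":0,"dz":-18,"twist":0},{"dx":-17,"dy":0,"dz":-18,"twist":0},{"dx":-17,"dy":0,"dz":-18,"twist":0}]'
python3 - <<'E'
from h import *
a,p,c=cam("top"); w,pw,_=cam("wrist")
save(np.hstack([cv2.resize(a[160:250,205:305],(400,360)),cv2.resize(w,(400,360))]),"m6.png")
u=np.array([np.cos(np.radians(83.5)),np.sin(np.radians(83.5))]); v=np.array([-u[1],u[0]]); c0=np.array([.5245,.2445])
q=p[150:260,190:330].reshape(-1,3); q=q[np.isfinite(q[:,0])]
d=np.c_[(q[:,:2]-c0)@u,(q[:,:2]-c0)@v]
f=(abs(d[:,0])<.05)&(abs(d[:,1])<.03); k=np.linalg.lstsq(np.c_[d[f],np.ones(f.sum())],q[f,2],rcond=None)[0]; print("floor",np.degrees(k[:2]),k[2])
h=(abs(d[:,0])<.075)&(abs(d[:,1])<.055)&(q[:,2]>.052); print("rim",d[h].min(0),d[h].max(0),np.median(q[h,2]))
E
```

```text
time: 17.08
eef_pos: [0.5127, 0.1411, 0.0493]
tcp_rot: [0.746, 0.666, 0.0, 0.0]
contact_force: [0.7, 0.2, -0.3]
opening: 0.802
finger_force: 0.0
time: 18.32
eef_pos: [0.4934, -0.0289, 0.2306]
tcp_rot: [0.747, 0.665, 0.001, 0.001]
contact_force: [-0.1, 0.9, -0.3]
opening: 0.796
finger_force: 0.0
floor [ 0.1334951  -1.00893796] 0.005530255220555083
rim [-0.07421386 -0.05455071] [0.07194373 0.04688469] 0.06032623342411236
```

View pics/m6.png

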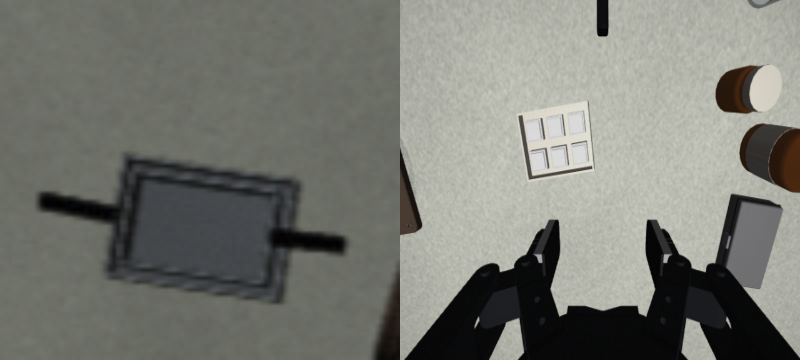

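The small pan is nested in the large one: handles at opposite ends, floor at z about 5.5 mm, rim about 60 mm up. The gripper is clear, so I'm handing in.

```bash
python3 -c "
from plant import ctrl; print(ctrl.sign_off())"
```

```text
the job is handed in; nothing more can be done
None
```

I tipped the large pan onto its base and set the small pan down inside it, flat with the handles at opposite ends; nothing was knocked that I could see, and I handed the job in at about 18 s, but the sign-off returned no verdict.

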